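# Flush the detergent drawer of a laundry dosing unit

### The arm

A 6-joint arm with a two-finger parallel gripper is mounted at the origin on the work surface. World frame = base frame: x ahead of the robot, y to its left, z up, the work surface at z = 0. Lengths are in m, angles in rad, forces in N, time in s.
With the tool pointing down it reaches from about 0.3 to 0.875 m from the base axis. Payload 6.4 kg.
Tool frame: the origin (TCP) lies midway between the tips of the shut fingers; the grasp point (between the pads) lies ctrl.grip_point_offset behind it (ctrl.grip_point_offset is the distance from the TCP to the grasp point, in m); z points along the fingers, y is the direction in which the jaws open and shut (so a half turn about z gives the same grasp; the last joint's range is limited). The gripper opens to 85 mm and grips with 20 to 120 N. Pads are 22 mm wide; open, the fingers measure 114 mm over their backs; the gripper's body (76 mm by 85 mm) begins 54 mm behind the grasp point. The pads swing forward as they close: fully open they stand 13 mm farther back than shut.
Start: joints at [-1.511, 0.181, 1.607, -0, 1.354, -0.206], TCP at [0.151, -0.555, 0.231] pointing down, gripper open.
Joint ranges: [-2.99, 2.99], [-0.89, 2.07], [0.3, 2.58], [-1.14, 4.28], [0, 2.63], [-3.12, 3.12]. Speed limits (rad/s): [2.57, 2.57, 3.01, 3.14, 3.14, 3.14].

### API

Orientations are given as a unit quaternion [w, x, y, z].
In Python, from bench import ctrl, viewer gives the robot as it stands.
- The arm moves only by the shell command python3 -m handwheel 'ROWS' [OPENING]. ROWS is JSON, a list of rows, each an object with "travel": the shift along the tool's x, y, z as a fraction of full scale, a list of three; "dr": the turn, a rotation vector about the tool's x, y, z as a fraction of full scale, a list of three. A call has 1 to 20 rows; each row shifts and turns the pose as measured when the row begins, along the tool's axes as they then stand; what a row does not reach is not made up. Full scale, the value 1, is 150 mm for a shift and 30 degrees for a turn. A row lasts 1/12 s, in which the tool goes at most 41.7 mm and 7.16 degrees, less where a joint would pass 70% of its speed; a pose out of reach is approached as far as the arm can. A call with a number of a shift or a turn outside -1 to 1 is refused whole. A call with a gripper value outside its range is refused whole. OPENING is the opening, from -1 (shut) to 1 (fully open), set as the call begins (- or left out, the last holds). The fingers move at their own pace and stop on an object; the grip force is fixed at half the most. Time passes only in rows, so rows that do not move let the fingers close. It gives the time, the measured TCP pose, the force and the opening at its end, in the units of the state.
- ctrl.get_obs(): the state, without advancing time (a new reading comes with each control period).
- viewer.camera(name): name is "scene" or "top" or "wrist"; returns the picture (384x512x3 uint8, red, green, blue); there is no depth.
- viewer.get_calibration(name): a dict with "camera_matrix" (3x3 intrinsics, pixels), "R" (3x3) and "t" (3): a world point X has camera coordinates R X + t. Camera axes: x right, y down, z forward; pixel columns grow to the right and rows downward; lengths in m; the calibration is good to about 2 mm. A picture is of the moment at which its call begins: read the wrist's pose just before it. get_calibration takes no time and is no camera call; for the wrist camera it gives the pose at the moment of the call.
- ctrl.hand_in(): hands the job in, once; it reports no verdict.
The state is a dict: "time_s": time; "q": joint angles; "dq": joint speeds; "joint_efforts": joint torques, N m; "eef_pos": TCP position; "eef_rot": TCP orientation; "wrist_force": force on the tool from outside, world axes, zero at the start; "torque": the same for the moment, N m; "opening": opening from 0.0 (shut) to 1.0 (fully open).
Only numpy, scipy, OpenCV 4.12 (cv2) and the standard library are available. Lean on these libraries where they do the work, as an engineer would, in place of code of your own. Each camera call takes 0.05 s, during which the arm holds its last target. There are 200 camera calls.

### The job

Rinse out the dosing unit's detergent drawer: first pull the drawer out all the way to its stop, and only then turn the spring-return flush dial on top of the unit clockwise past its two yellow dots to the third, red dot, and hold it there against its spring for at least three seconds. Do not let go at the end: finish with the gripper still holding the dial on the red dot and the drawer still fully out. Leave the bottles and other things standing around where they are.

Things in the scene. Friction and masses are not known exactly. Their poses are not given: they have to be found in the camera images.
- unit: silver laundry dosing unit fixed to the table, 220 mm deep (x), 360 mm wide (y), 130 mm tall. Origin on the table under the middle of its front face; its x axis points from the front face back into the unit, y to the left, z up. The drawer is in its front, the flush dial stands on its top.
- drawer (a joint): travel of the white-fronted detergent drawer, in m: 0 closed, 0.10 fully out at its stop. It slides along the unit's -x; friction about 2.5 N (plus 8 N per m/s) and it stays where it is left. Front 210 mm wide, 104 mm tall, 10 mm thick.
- drawer_handle (a point): middle of the drawer's steel bar handle, moving with the drawer. The bar is 10 mm thick, level, 110 mm long along the unit's y, its axis 55 mm before the unit's front face (40 mm free between bar and drawer front) and 100 mm above the table, 30 mm below the unit's top. Axes as the unit's.
- dial (a joint): angle of the flush dial in rad, growing clockwise seen from above: 0 at rest (pointer at the white dot), clicks at 0.4 and 0.8 (yellow dots) and at 1.2 (red dot, the third, flush), end stop at 1.4, past flush. A spring turns it back to 0 from everywhere as soon as it is let go, clicks included; turning it takes 0.1 to 0.35 N m.
- pod: round black pod under the dial, 100 mm across, 24 mm high, fixed on the unit's top, with four coloured dots at 44 mm from its axis round the far side of the dial: white, yellow, yellow, red, clockwise, 0.4 rad apart. Origin at the centre of its underside; its x axis points midway between the two yellow dots.
- dial_grip (a point): on the dial's vertical axis at the height to grip, 16 mm below the top of its grip bar; turns with the dial. Its x axis points along the bar to the end with the red pointer line, z up. The white grip bar is upright, 64 mm long (x), 14 mm thick (y), 36 mm tall, on a grey disc 72 mm across whose top lies 20 mm below this point. This point is 185 mm above the table.
- softener: bystander: pink fabric softener bottle with a white label and cap, 68 mm across, 200 mm tall, beside the unit. Origin at the centre of its underside.
- carton: bystander: green detergent carton, 70 x 130 x 190 mm tall, beside the unit. Origin at the centre of its underside.
- cup: bystander: small clear measuring cup, 64 mm across, 60 mm tall, standing on the left end of the unit's top. Origin at the centre of its underside.
- jar: bystander: low jar with blue lid, 60 mm across, 60 mm tall, standing on the right end of the unit's top. Origin at the centre of its underside.
- brush: bystander: flat brush with a wooden handle lying on the table to the left of the drawer.
- bowl: bystander: blue bowl, 110 mm across, 45 mm tall, on the table to the right of the drawer. Origin at the centre of its underside.
- can: bystander: blue can with a white label, 60 mm across, 110 mm tall, beside the unit. Origin at the centre of its underside.

How it is judged:
On the way, in this order (a step that is already met when the one before it is completed fails the run):
1. the drawer is pulled out to its stop (value of joint drawer above 0.094 m), for 0.2 s.
2. with the drawer out, the fingers hold the dial at its third click for 2.5 s (value of joint drawer above 0.094 m and value of joint dial between 1.08 and 1.32 rad and contact force between the fingers and dial above 1 N), for 2.5 s.
At the end, for the whole second after the job is handed in: Drawer out by more than 94 of its 100 mm; dial between 1.08 and 1.32 rad (third click at 1.2), still (under 0.1 rad/s) and held by the fingers with more than 1 N (all of step 2 and velocity of joint dial between -0.1 and 0.1 rad/s); the arm keeps its last pose, push and grip.
It fails at once if the dial is turned (more than 0.3 rad) before the drawer is out (value of joint dial above 0.3 rad and value of joint drawer below 0.09 m).
It fails at once if a bystander is moved by more than 40 mm or tipped over (distance of any of softener, carton, cup, jar, brush, bowl, can from where it was at the start of the episode above 0.04 m or angle between any of softener, carton, cup, jar, bowl, can's own z axis and vertical above 0.5 rad).
It also fails if it takes over 51 s, if anything falls off the work surface, if the arm or the gripper's body presses on something with over 40 N, if the wrist force passes 120 N, or if a joint passes its speed limit or range.

## Working session

There is one attempt and no reset: what is moved stays moved. The work goes in short steps, Python scripts to look and compute and a shell command to move; the robot and the scene stay as the last step left them, time stands still between calls to the robot, and variables do not carry over. Pictures are saved under pics/ and viewed, about 8 in all and at most 12, crops included, and the job is handed in when it is done.

```bash
ls; mkdir -p pics
python3 - <<'E'
from bench import ctrl, viewer
import cv2
o=ctrl.get_obs();print(o,ctrl.grip_point_offset)
for n in("scene","top"):
    cv2.imwrite(f"pics/{n}0.png",viewer.camera(n)[:,:,::-1])
    c=viewer.get_calibration(n);print(n,c)
E
```

```text
pics
{'time_s': 0.0, 'q': array([-1.51129756e+00,  1.81534125e-01,  1.60801282e+00, -6.69247690e-06,
        1.35380421e+00, -2.06280782e-01]), 'dq': array([ 0.00017336, -0.00188308,  0.00167322, -0.00164892,  0.00171813,
        0.00098428]), 'joint_efforts': array([ 1.09727789e-03, -4.44864714e+01, -3.51339805e+01, -2.72320231e-04,
        8.98644445e-03, -5.21573526e-06]), 'eef_pos': array([ 0.15102208, -0.55423644,  0.23038572]), 'eef_rot': array([-8.77125067e-04,  9.91182662e-01,  1.32499652e-01,  6.12129686e-05]), 'wrist_force': array([-0.6358083 , -0.29136491,  0.40603453]), 'torque': array([-0.03004128, -0.0337981 ,  0.01867102]), 'opening': 0.9924989640954239} 0.0187
scene {'camera_matrix': array([[361.48616671,   0.        , 250.90707879],
       [  0.        , 361.48616671, 189.7721721 ],
       [  0.        ,   0.        ,   1.        ]]), 'R': array([[ 0.93289289,  0.36011727, -0.00513941],
       [ 0.30591521, -0.79985069, -0.51638625],
       [-0.19007037,  0.48016084, -0.85634037]]), 't': array([-0.5510749 , -0.08264232,  1.02180009])}
top {'camera_matrix': array([[449.82860191,   0.        , 256.13293152],
       [  0.        , 449.82860191, 185.05467731],
       [  0.        ,   0.        ,   1.        ]]), 'R': array([[ 0.0599375 , -0.99818477,  0.00588812],
       [-0.97700454, -0.05987284, -0.20463961],
       [ 0.20462068,  0.00651287, -0.97881968]]), 't': array([-0.02022102,  0.58779115,  1.14247331])}
```

View pics/scene0.png

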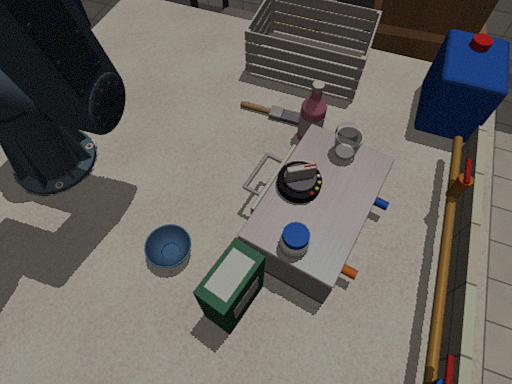

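View pics/top0.png

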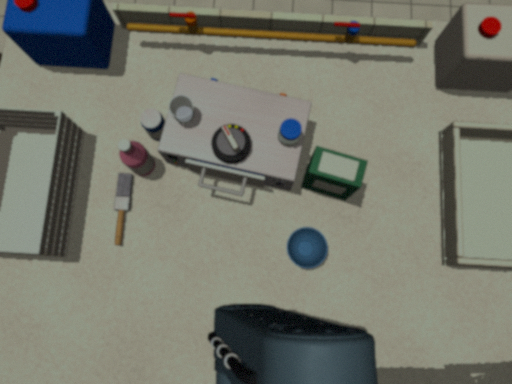

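The unit sits rotated slightly: the pod is at about (232,143) in the top view and the handle bar at (225,195). The softener is at the left and the carton at the right. Next I'll zoom in and cast rays.

```bash
cat > h.py <<'E'
import numpy as np, cv2
from bench import ctrl, viewer
def ray(n,uv,z,c=None):
    c=c or viewer.get_calibration(n); K,R,t=c["camera_matrix"],c["R"],c["t"]
    d=R.T@np.linalg.solve(K,[uv[0],uv[1],1]); o=-R.T@t
    return o+d*(z-o[2])/d[2]
def proj(n,X,c=None):
    c=c or viewer.get_calibration(n); p=c["camera_matrix"]@(c["R"]@np.array(X)+c["t"]); return p[:2]/p[2]
E
python3 - <<'E'
from h import *
im=cv2.imread("pics/top0.png"); s=cv2.imread("pics/scene0.png")
a=cv2.resize(im[60:215,140:330],None,fx=4,fy=4,interpolation=cv2.INTER_CUBIC)
b=cv2.resize(s[110:300,220:400],None,fx=3,fy=3,interpolation=cv2.INTER_CUBIC)
cv2.imwrite("pics/topc.png",a); cv2.imwrite("pics/scenec.png",b)
for n,i,roi in(("top",im,(115,170,205,258)),("scene",s,(150,210,265,335))):
    m=np.zeros(i.shape[:2],np.uint8);r0,r1,c0,c1=roi
    hsv=cv2.cvtColor(i,cv2.COLOR_BGR2HSV)
    m[r0:r1,c0:c1]=(i[r0:r1,c0:c1].max(2)<60)*255
    cs,_=cv2.findContours(m,cv2.RETR_EXTERNAL,cv2.CHAIN_APPROX_NONE)
    c=max(cs,key=cv2.contourArea);e=cv2.fitEllipse(cv2.convexHull(c))
    print(n,e,"pod@.154",ray(n,e[0],.154).round(4))
    sub=hsv.copy()
    for nm,lo,hi in(("yel",(20,100,80),(35,255,255)),("red",(0,120,80),(10,255,255))):
        mm=cv2.inRange(hsv,lo,hi);k=np.zeros_like(mm);k[r0:r1,c0:c1]=mm[r0:r1,c0:c1]
        N,_,st,ce=cv2.connectedComponentsWithStats(k)
        for j in range(1,N): print(nm,st[j][4],ce[j].round(1),ray(n,ce[j],.154).round(4))
for uv in((180,77),(310,100),(296,188),(160,155)): print(uv,ray("top",uv,.13).round(4))
E
```

```text
top ((231.27371215820312, 143.99046325683594), (37.254547119140625, 38.69850158691406), 127.99185180664062) pod@.154 [0.6698 0.0834 0.154 ]
yel 10 [229.5 125.8] [0.7174 0.0913 0.154 ]
yel 13 [235.4 126.4] [0.7167 0.0763 0.154 ]
red 11 [241.5 129.6] [0.7091 0.0604 0.154 ]
scene ((298.5346374511719, 182.20913696289062), (42.21009826660156, 45.25212097167969), 96.55223083496094) pod@.154 [0.6749 0.0763 0.154 ]
yel 13 [319.2 181.7] [0.717  0.0938 0.154 ]
yel 14 [316.5 187.7] [0.7158 0.0766 0.154 ]
red 19 [310.2 165.1] [0.686  0.1299 0.154 ]
red 12 [311.4 192.8] [0.709  0.0603 0.154 ]
(180, 77) [0.853  0.2337 0.13  ]
(310, 100) [ 0.8097 -0.1125  0.13  ]
(296, 188) [ 0.5721 -0.0856  0.13  ]
(160, 155) [0.6367 0.2644 0.13  ]
```

View pics/topc.png

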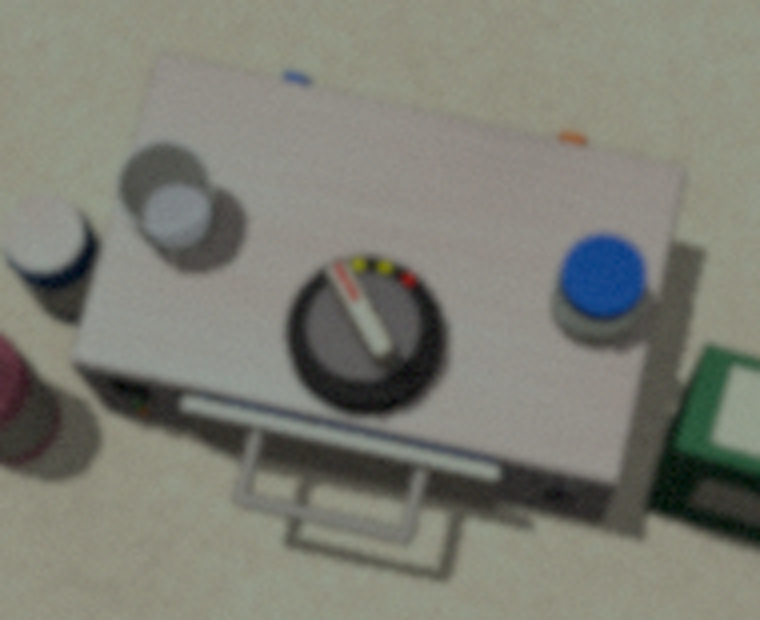

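View pics/scenec.png

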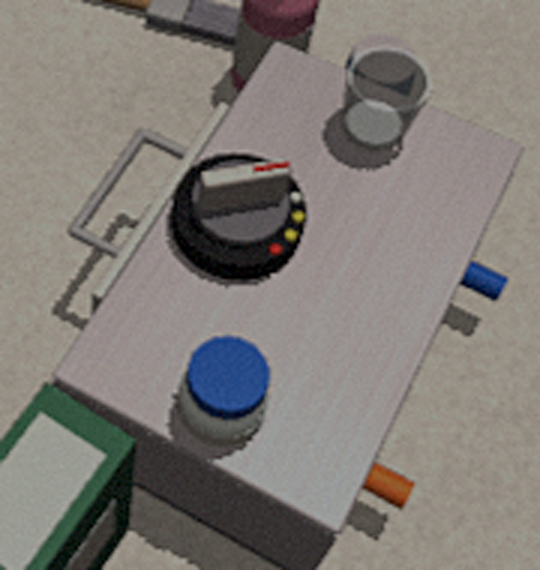

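Run:
```python
from h import *
T=lambda u,v:(140+u/4-.375,60+v/4-.375)
S=lambda u,v:(220+u/3-.33,110+v/3-.33)
P={}
for n,uv in dict(BL=(158,58),BR=(684,172),FL=(78,364),FR=(617,482)).items(): P[n]=ray("top",T(*uv),.13);print(n,P[n].round(4))
for a,b in("BL","BR"),("FL","FR"),("FL","BL"),("FR","BR"):
    d=P[b]-P[a];print(a,b,np.hypot(*d[:2]).round(4),np.arctan2(d[1],d[0]).round(3))
for n,uv in dict(BLs=(523,150),FLs=(280,42),FRs=(57,380),BRs=(335,530)).items(): print(n,ray("scene",S(*uv),.13).round(4))
h=[ray("top",T(*uv),.103) for uv in((240,500),(405,535))];print("handle",h,(h[0]+h[1])/2)
h=[ray("scene",S(*uv),.103) for uv in((144,134),(74,234))];print("handle s",h,(h[0]+h[1])/2)
for n,F,e in("top",T,((338,268),(386,352))),("scene",S,((291,170),(201,188))):
    b=[ray(n,F(*uv),.20) for uv in e];d=b[0]-b[1]
    print("bar",n,b,(b[0]+b[1])/2,np.hypot(*d[:2]),np.arctan2(d[1],d[0]))
o=ctrl.get_obs();from scipy.spatial.transform import Rotation as R
print(R.from_quat(o['eef_rot'],scalar_first=True).as_matrix().round(3))
print(viewer.get_calibration("wrist"))
```

```text
BL [0.861  0.2368 0.13  ]
BR [ 0.8025 -0.1144  0.13  ]
FL [0.648  0.2678 0.13  ]
FR [ 0.592  -0.0794  0.13  ]
BL BR 0.356 -1.736
FL FR 0.3517 -1.731
FL BL 0.2152 -0.144
FR BR 0.2134 -0.164
BLs [0.8655 0.2331 0.13  ]
FLs [0.6549 0.2729 0.13  ]
FRs [ 0.5954 -0.0816  0.13  ]
BRs [ 0.8033 -0.1147  0.13  ]
handle [array([0.57134408, 0.16059326, 0.103     ]), array([0.55493079, 0.05293832, 0.103     ])] [0.56313743 0.10676579 0.103     ]
handle s [array([0.57422136, 0.16027484, 0.103     ]), array([0.55580008, 0.04894555, 0.103     ])] [0.56501072 0.10461019 0.103     ]
bar top [array([0.69852587, 0.10058811, 0.2       ]), array([0.64752341, 0.06791251, 0.2       ])] [0.67302464 0.08425031 0.2       ] 0.06057182557312586 0.5697863729916061
bar scene [array([0.70288001, 0.09832138, 0.2       ]), array([0.64844063, 0.06119188, 0.2       ])] [0.67566032 0.07975663 0.2       ] 0.06589571916110312 0.5985660463634622
[[ 0.965  0.263 -0.   ]
 [ 0.263 -0.965  0.002]
 [ 0.    -0.002 -1.   ]]
{'camera_matrix': array([[275.21447014,   0.        , 256.66925711],
       [  0.        , 275.21447014, 187.3284591 ],
       [  0.        ,   0.        ,   1.        ]]), 'R': array([[ 0.26271503, -0.9648711 , -0.00214056],
       [-0.91692383, -0.25034938,  0.31076659],
       [-0.30038559, -0.07968033, -0.95048385]]), 't': array([-0.57476633, -0.04268627,  0.38055087])}
```

Two views agree: dial axis ≈ (0.674, 0.084), bar at yaw ≈ 0.58, handle middle ≈ (0.564, 0.1055), unit yaw ≈ −0.162. First I'll turn the tool (yaw to 1.41) while lifting.

```bash
cat >> h.py <<'E'
from scipy.spatial.transform import Rotation as Rot
def goto(p,yaw=None):
    """print the move to tool-down pose p (TCP), yaw of tool x, in travel/dr units"""
    o=ctrl.get_obs();R=Rot.from_quat(o['eef_rot'],scalar_first=True)
    print("t",round(o['time_s'],2),"pos",o['eef_pos'].round(4),"F",o['wrist_force'].round(1),"M",o['torque'].round(2),"open",round(o['opening'],3),"q6",o['q'][5].round(2))
    x=R.as_matrix()[:,0];y0=np.arctan2(x[1],x[0]);yaw=y0 if yaw is None else yaw
    D=Rot.from_matrix([[np.cos(yaw),np.sin(yaw),0],[np.sin(yaw),-np.cos(yaw),0],[0,0,-1]])
    print("yaw",y0.round(4),"travel",(R.inv().apply(np.array(p)-o['eef_pos'])/.15).round(4),"dr",((R.inv()*D).as_rotvec()/np.radians(30)).round(4))
E
python3 -m handwheel '[{"travel":[0,0,-0.05],"dr":[0,0,-0.238]},{"travel":[0,0,-0.05],"dr":[0,0,-0.238]},{"travel":[0,0,-0.05],"dr":[0,0,-0.238]},{"travel":[0,0,-0.05],"dr":[0,0,-0.238]},{"travel":[0,0,-0.05],"dr":[0,0,-0.238]},{"travel":[0,0,-0.05],"dr":[0,0,-0.238]},{"travel":[0,0,-0.05],"dr":[0,0,-0.238]},{"travel":[0,0,-0.05],"dr":[0,0,-0.238]},{"travel":[0,0,-0.05],"dr":[0,0,-0.238]},{"travel":[0,0,0],"dr":[0,0,0]}]' 0
python3 -c "
from h import *
goto([.564,.1055,.25],1.409)"
```

```text
time_s: 0.93
eef_pos: [0.1508, -0.5508, 0.2942]
eef_rot: [-0.006, 0.765, 0.644, 0.004]
wrist_force: [0.0, -0.3, 0.0]
opening: 0.496
t 0.93 pos [ 0.1508 -0.5508  0.2942] F [ 0.  -0.3  0. ] M [-0.01 -0.02 -0.06] open 0.496 q6 -1.34
yaw 1.4 travel [4.7751 1.9721 0.3561] dr [-0.0062 -0.0273 -0.0172]
```

```bash
python3 -m handwheel '[{"travel":[0.1,0.04,0],"dr":[0,0,0]},{"travel":[0.22,0.09,0],"dr":[0,0,0]},{"travel":[0.22,0.09,0],"dr":[0,0,0]},{"travel":[0.22,0.09,0],"dr":[0,0,0]},{"travel":[0.22,0.09,0],"dr":[0,0,0]},{"travel":[0.22,0.09,0],"dr":[0,0,0]},{"travel":[0.22,0.09,0],"dr":[0,0,0]},{"travel":[0.22,0.09,0],"dr":[0,0,0]},{"travel":[0.22,0.09,0],"dr":[0,0,0]},{"travel":[0.22,0.09,0],"dr":[0,0,0]},{"travel":[0.22,0.09,0],"dr":[0,0,0]},{"travel":[0.22,0.09,0],"dr":[0,0,0]},{"travel":[0.22,0.09,0],"dr":[0,0,0]},{"travel":[0.22,0.09,0],"dr":[0,0,0]},{"travel":[0.22,0.09,0],"dr":[0,0,0]},{"travel":[0.22,0.09,0],"dr":[0,0,0]},{"travel":[0.22,0.09,0],"dr":[0,0,0]},{"travel":[0.22,0.09,0],"dr":[0,0,0]},{"travel":[0.1,0.04,0],"dr":[0,0,0]},{"travel":[0,0,0],"dr":[0,0,0]}]'
python3 -c "
from h import *
goto([.564,.1055,.25],1.409)"
```

```text
time_s: 2.6
eef_pos: [0.5196, 0.0057, 0.2888]
eef_rot: [-0.013, 0.793, 0.608, 0.005]
wrist_force: [-0.1, -0.0, -0.1]
opening: 0.501
t 2.6 pos [0.5196 0.0057 0.2888] F [-0.1 -0.  -0.1] M [-0.   -0.02 -0.01] open 0.501 q6 0.03
yaw 1.3082 travel [0.7136 0.1169 0.2735] dr [-0.0253 -0.0447 -0.1922]
```

```bash
python3 -m handwheel '[{"travel":[0.18,0.03,0.05],"dr":[-0.01,-0.02,-0.1]},{"travel":[0.18,0.03,0.05],"dr":[-0.01,-0.02,-0.1]},{"travel":[0.18,0.03,0.05],"dr":[-0.01,0,0]},{"travel":[0.17,0.03,0.05],"dr":[0,0,0]},{"travel":[0,0,0],"dr":[0,0,0]}]'
python3 - <<'E'
from h import *
goto([.564,.1055,.081],1.409)
c=viewer.get_calibration("wrist");w=viewer.camera("wrist")[:,:,::-1].copy();t=viewer.camera("top")[:,:,::-1]
for X in((.564,.1055,.105),(.5728,.1598,.105),(.5552,.0512,.105)): cv2.circle(w,tuple(int(v) for v in proj("wrist",X,c)),3,(0,0,255),1)
cv2.imwrite("pics/w1.png",w)
E
```

```text
time_s: 3.02
eef_pos: [0.5579, 0.1075, 0.2552]
eef_rot: [0.0, 0.765, 0.644, -0.001]
wrist_force: [-0.3, -0.1, 0.0]
opening: 0.5
t 3.02 pos [0.5579 0.1075 0.2552] F [-0.3 -0.1  0. ] M [-0.02  0.01 -0.06] open 0.5 q6 0.15
yaw 1.3998 travel [-0.0046  0.0428  1.1616] dr [-0.0012  0.0022 -0.0175]
```

View pics/w1.png

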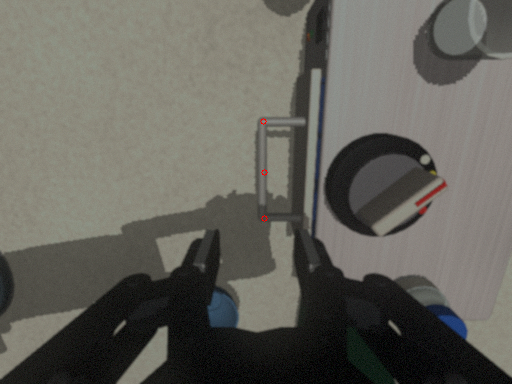

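The projected estimate sits on the handle bar in the wrist view ((263,122)–(264,218)), so the handle position holds. I'll descend, straddle the bar, and grip.

```bash
python3 -m handwheel '[{"travel":[0,0.02,0.1],"dr":[0,0,-0.017]},{"travel":[0,0.02,0.15],"dr":[0,0,0]},{"travel":[0,0,0.15],"dr":[0,0,0]},{"travel":[0,0,0.15],"dr":[0,0,0]},{"travel":[0,0,0.15],"dr":[0,0,0]},{"travel":[0,0,0.15],"dr":[0,0,0]},{"travel":[0,0,0.15],"dr":[0,0,0]},{"travel":[0,0,0.1],"dr":[0,0,0]},{"travel":[0,0,0],"dr":[0,0,0]}]'
python3 -c "
from h import *
goto([.564,.1055,.081],1.409)"
```

```text
time_s: 3.87
eef_pos: [0.5654, 0.086, 0.0913]
eef_rot: [0.006, 0.771, 0.637, 0.001]
wrist_force: [-0.4, 0.7, 0.0]
opening: 0.5
t 3.87 pos [0.5654 0.086  0.0913] F [-0.4  0.7  0. ] M [-0.04  0.02 -0.03] open 0.5 q6 0.14
yaw 1.3819 travel [ 0.1266 -0.0342  0.0676] dr [ 0.0202  0.0137 -0.0517]
```

```bash
python3 -m handwheel '[{"travel":[0.06,-0.015,0.035],"dr":[0.02,0.014,-0.05]},{"travel":[0.06,-0.015,0.03],"dr":[0,0,0]},{"travel":[0,0,0],"dr":[0,0,0]}]'
python3 -m handwheel '[{"travel":[0,0,0],"dr":[0,0,0]},{"travel":[0,0,0],"dr":[0,0,0]},{"travel":[0,0,0],"dr":[0,0,0]},{"travel":[0,0,0],"dr":[0,0,0]},{"travel":[0,0,0],"dr":[0,0,0]},{"travel":[0,0,0],"dr":[0,0,0]}]' -1
python3 -c "
from h import *
goto([.564-.0987,.1055+.0161,.083],1.409)"
```

```text
time_s: 4.12
eef_pos: [0.5647, 0.1022, 0.0829]
eef_rot: [-0.0, 0.764, 0.646, 0.0]
wrist_force: [-0.9, 0.5, -0.1]
opening: 0.504
time_s: 4.62
eef_pos: [0.5656, 0.1029, 0.0854]
eef_rot: [0.001, 0.763, 0.646, 0.001]
wrist_force: [0.4, -0.4, -2.6]
opening: 0.087
t 4.62 pos [0.5656 0.1029 0.0854] F [ 0.4 -0.4 -2.6] M [-0.07  0.04  0.01] open 0.087 q6 0.14
yaw 1.4056 travel [ 0.0129 -0.6799  0.0134] dr [ 0.0069 -0.0006 -0.0064]
```

```bash
python3 -m handwheel '[{"travel":[0,-0.04,0],"dr":[0,0,0]},{"travel":[0,-0.06,0],"dr":[0,0,0]},{"travel":[0,-0.06,0],"dr":[0,0,0]},{"travel":[0,-0.06,0],"dr":[0,0,0]},{"travel":[0,-0.06,0],"dr":[0,0,0]},{"travel":[0,-0.06,0],"dr":[0,0,0]},{"travel":[0,-0.06,0],"dr":[0,0,0]},{"travel":[0,-0.06,0],"dr":[0,0,0]},{"travel":[0,-0.06,0],"dr":[0,0,0]},{"travel":[0,-0.06,0],"dr":[0,0,0]},{"travel":[0,0,0],"dr":[0,0,0]}]'
python3 -c "
from h import *
goto([.564-.0987,.1055+.0161,.083],1.409)"
```

```text
time_s: 5.53
eef_pos: [0.472, 0.1188, 0.0854]
eef_rot: [0.003, 0.763, 0.646, 0.004]
wrist_force: [0.4, -0.2, -3.9]
opening: 0.094
t 5.53 pos [0.472  0.1188 0.0854] F [ 0.4 -0.2 -3.9] M [-0.    0.04 -0.  ] open 0.094 q6 0.17
yaw 1.4056 travel [ 0.0113 -0.0476  0.0155] dr [ 0.018  -0.0024 -0.0066]
```

```bash
python3 -m handwheel '[{"travel":[0,-0.03,0],"dr":[0,0,0]},{"travel":[0,-0.03,0],"dr":[0,0,0]},{"travel":[0,-0.03,0],"dr":[0,0,0]},{"travel":[0,-0.03,0],"dr":[0,0,0]}]'
python3 -m handwheel '[{"travel":[0,-0.04,0],"dr":[0,0,0]},{"travel":[0,0,0],"dr":[0,0,0]},{"travel":[0,0,0],"dr":[0,0,0]}]'
```

```text
time_s: 5.87
eef_pos: [0.4673, 0.1196, 0.0856]
eef_rot: [0.015, 0.763, 0.645, 0.016]
wrist_force: [23.2, -1.8, -27.6]
opening: 0.09
time_s: 6.12
eef_pos: [0.4683, 0.1194, 0.0854]
eef_rot: [0.02, 0.764, 0.645, 0.022]
wrist_force: [0.4, 0.5, 1.0]
opening: 0.086
```

Pulling on with ~23 N produced no further motion, so the drawer is at its stop. Next I'll release it and lift off.

```bash
python3 -m handwheel '[{"travel":[0,0,0],"dr":[0,0,0]},{"travel":[0,0,0],"dr":[0,0,0]},{"travel":[0,0,0],"dr":[0,0,0]},{"travel":[0,0,0],"dr":[0,0,0]},{"travel":[0,0,0],"dr":[0,0,0]}]' 0
python3 -c "
from h import *
goto([.467,.121,.26],1.409)"
```

```text
time_s: 6.53
eef_pos: [0.4671, 0.1197, 0.0863]
eef_rot: [0.02, 0.764, 0.645, 0.021]
wrist_force: [-0.6, 0.0, -0.7]
opening: 0.501
t 6.53 pos [0.4671 0.1197 0.0863] F [-0.6  0.  -0.7] M [0.01 0.1  0.  ] open 0.501 q6 0.18
yaw 1.4024 travel [ 0.016   0.0633 -1.1563] dr [ 0.1081 -0.0116 -0.0129]
```

```bash
python3 -m handwheel '[{"travel":[0,0.005,-0.08],"dr":[0.05,0,0]},{"travel":[0,0.005,-0.1],"dr":[0.05,0,0]},{"travel":[0,0,-0.15],"dr":[0,0,0]},{"travel":[0,0,-0.15],"dr":[0,0,0]},{"travel":[0,0,-0.15],"dr":[0,0,0]},{"travel":[0,0,-0.15],"dr":[0,0,0]},{"travel":[0,0,-0.15],"dr":[0,0,0]},{"travel":[0,0,-0.15],"dr":[0,0,0]},{"travel":[0,0,-0.05],"dr":[0,0,0]},{"travel":[0,0,0],"dr":[0,0,0]}]'
python3 - <<'E'
from h import *
goto([.674,.084,.26],.58)
t=viewer.camera("top")[:,:,::-1];w=viewer.camera("wrist")[:,:,::-1]
cv2.imwrite("pics/t2.png",np.vstack([cv2.resize(t[60:260,120:340],(512,465)),]));cv2.imwrite("pics/w2.png",w)
E
```

```text
time_s: 7.37
eef_pos: [0.4638, 0.1189, 0.2626]
eef_rot: [-0.004, 0.764, 0.646, 0.0]
wrist_force: [-0.6, 0.5, 0.1]
opening: 0.502
t 7.37 pos [0.4638 0.1189 0.2626] F [-0.6  0.5  0.1] M [-0.03  0.02  0.02] open 0.502 q6 0.16
yaw 1.4034 travel [0.0038 1.4203 0.0104] dr [-0.013  -0.0048  1.5727]
```

View pics/w2.png

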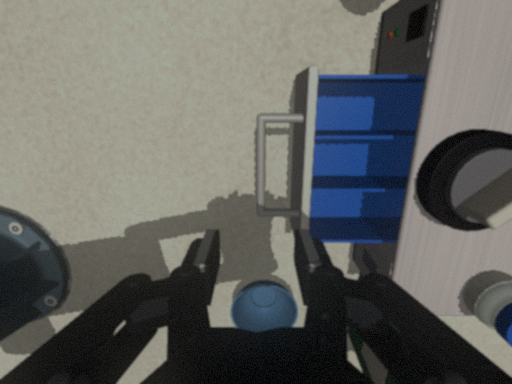

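The drawer stands open in the wrist view, with the bar at (262,118–213). Now to move over the dial.

```bash
python3 -c "
from h import *
for v in (118,165,213): print(ray('wrist',(262,v),.105).round(4))"
python3 -m handwheel '[{"travel":[0,0.1,0],"dr":[0,0,0]},{"travel":[0,0.17,0],"dr":[0,0,0]},{"travel":[0,0.17,0],"dr":[0,0,0]},{"travel":[0,0.17,0],"dr":[0,0,0]},{"travel":[0,0.17,0],"dr":[0,0,0]},{"travel":[0,0.17,0],"dr":[0,0,0]},{"travel":[0,0.17,0],"dr":[0,0,0]},{"travel":[0,0.1,0],"dr":[0,0,0]},{"travel":[0,0,0],"dr":[0,0,0.22]},{"travel":[0,0,0],"dr":[0,0,0.22]},{"travel":[0,0,0],"dr":[0,0,0.22]},{"travel":[0,0,0],"dr":[0,0,0.22]},{"travel":[0,0,0],"dr":[0,0,0.22]},{"travel":[0,0,0],"dr":[0,0,0.22]},{"travel":[0,0,0],"dr":[0,0,0.2]},{"travel":[0,0,0],"dr":[0,0,0]}]'
python3 -c "
from h import *
goto([.674,.084,.25],.58)"
```

```text
[0.4753 0.1758 0.105 ]
[0.4671 0.1257 0.105 ]
[0.4578 0.0686 0.105 ]
time_s: 8.8
eef_pos: [0.634, 0.087, 0.2115]
eef_rot: [-0.014, 0.959, 0.28, -0.032]
wrist_force: [0.1, -0.6, 0.2]
opening: 0.501
t 8.8 pos [0.634  0.087  0.2115] F [ 0.1 -0.6  0.2] M [ 0.04 -0.04 -0.03] open 0.501 q6 0.95
yaw 0.5698 travel [ 0.1994  0.1485 -0.2744] dr [-0.0854  0.1025 -0.0217]
```

```bash
python3 -m handwheel '[{"travel":[0,0,-0.13],"dr":[-0.085,0.1,-0.02]},{"travel":[0.06,0.04,-0.13],"dr":[0,0,0]},{"travel":[0.08,0.06,0],"dr":[0,0,0]},{"travel":[0.06,0.05,0],"dr":[0,0,0]},{"travel":[0,0,0],"dr":[0,0,0]}]' 0.4
python3 - <<'E'
from h import *
goto([.674,.084,.25],.58)
c=viewer.get_calibration("wrist");w=viewer.camera("wrist")[:,:,::-1].copy()
for p,col in(((0,0),(0,0,255)),((.032,0),(0,255,0)),((-.032,0),(0,255,0)),((.032,.007),(255,255,0)),((.032,-.007),(255,255,0)),((-.032,.007),(255,255,0)),((-.032,-.007),(255,255,0))):
    a=.58;X=(.674+p[0]*np.cos(a)-p[1]*np.sin(a),.084+p[0]*np.sin(a)+p[1]*np.cos(a),.201)
    u=proj("wrist",X,c);cv2.circle(w,tuple(int(round(v)) for v in u),2,col,1)
cv2.imwrite("pics/w3.png",w)
E
```

```text
time_s: 9.22
eef_pos: [0.6665, 0.0851, 0.2363]
eef_rot: [-0.003, 0.956, 0.294, -0.011]
wrist_force: [-0.4, 0.5, -0.0]
opening: 0.702
t 9.22 pos [0.6665 0.0851 0.2363] F [-0.4  0.5 -0. ] M [-0.   -0.04  0.03] open 0.702 q6 0.93
yaw 0.5969 travel [ 0.0359  0.033  -0.0928] dr [-0.024   0.0355  0.032 ]
```

View pics/w3.png

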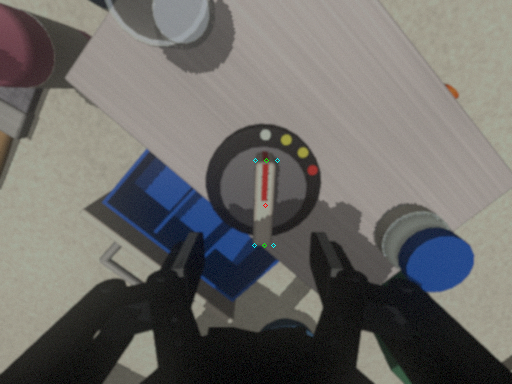

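The projected bar outline matches the real bar (265,158)–(263,245), and the pointer is at the white dot. I'll level the tool and descend around the bar.

```bash
python3 -m handwheel '[{"travel":[0.018,0.016,0],"dr":[-0.024,0.035,0.03]},{"travel":[0.018,0.016,0.05],"dr":[0,0,0]},{"travel":[0,0,0.08],"dr":[0,0,0]},{"travel":[0,0,0.08],"dr":[0,0,0]},{"travel":[0,0,0.08],"dr":[0,0,0]},{"travel":[0,0,0],"dr":[0,0,0]}]'
python3 -c "
from h import *
goto([.674,.084,.170],.58)"
```

```text
time_s: 9.77
eef_pos: [0.6673, 0.0848, 0.1814]
eef_rot: [-0.002, 0.957, 0.29, -0.006]
wrist_force: [-0.1, 0.1, -0.0]
opening: 0.702
t 9.77 pos [0.6673 0.0848 0.1814] F [-0.1  0.1 -0. ] M [0.   0.04 0.01] open 0.702 q6 0.93
yaw 0.5884 travel [0.0348 0.0298 0.0756] dr [-0.0152  0.0206  0.016 ]
```

```bash
python3 -m handwheel '[{"travel":[0.018,0.015,0.03],"dr":[-0.015,0.02,0.016]},{"travel":[0.018,0.015,0.03],"dr":[0,0,0]},{"travel":[0,0,0],"dr":[0,0,0]}]'
python3 -c "
from h import *
goto([.674,.084,.170],.58)"
```

```text
time_s: 10.02
eef_pos: [0.6735, 0.0841, 0.1691]
eef_rot: [-0.0, 0.958, 0.286, -0.001]
wrist_force: [0.5, -0.3, -0.7]
opening: 0.697
t 10.02 pos [0.6735 0.0841 0.1691] F [ 0.5 -0.3 -0.7] M [-0.03  0.02 -0.01] open 0.697 q6 0.94
yaw 0.5798 travel [ 0.0026  0.0026 -0.006 ] dr [-0.0031  0.0047 -0.0003]
```

```bash
python3 -m handwheel '[{"travel":[0,0,0],"dr":[0,0,0]},{"travel":[0,0,0],"dr":[0,0,0]},{"travel":[0,0,0],"dr":[0,0,0]},{"travel":[0,0,0],"dr":[0,0,0]},{"travel":[0,0,0],"dr":[0,0,0]},{"travel":[0,0,0],"dr":[0,0,0]},{"travel":[0,0,0],"dr":[0,0,0]},{"travel":[0,0,0],"dr":[0,0,0]}]' -1
python3 -c "
from h import *
goto([.674,.084,.170],.58-1.2)"
python3 -m handwheel '[{"travel":[0,0,0],"dr":[0,0,0.08]},{"travel":[0,0,0],"dr":[0,0,0.12]},{"travel":[0,0,0],"dr":[0,0,0.12]},{"travel":[0,0,0],"dr":[0,0,0.12]},{"travel":[0,0,0],"dr":[0,0,0]}]'
python3 -c "
from h import *
goto([.674,.084,.170],.58-1.2)"
```

```text
time_s: 10.68
eef_pos: [0.6738, 0.085, 0.1703]
eef_rot: [-0.001, 0.959, 0.285, -0.001]
wrist_force: [-0.0, 0.4, -2.0]
opening: 0.154
t 10.68 pos [0.6738 0.085  0.1703] F [-0.   0.4 -2. ] M [-0.11 -0.06 -0.41] open 0.154 q6 0.94
yaw 0.5781 travel [-0.0024  0.0062  0.0017] dr [-0.0031  0.0046  2.2883]
time_s: 11.1
eef_pos: [0.6737, 0.085, 0.1703]
eef_rot: [-0.0, 0.985, 0.171, -0.001]
wrist_force: [-0.1, -0.6, -2.1]
opening: 0.15
t 11.1 pos [0.6737 0.085  0.1703] F [-0.1 -0.6 -2.1] M [-0.12 -0.07  0.14] open 0.15 q6 1.18
yaw 0.3429 travel [-0.0003  0.0073  0.0017] dr [-1.0000e-04  4.4000e-03  1.8391e+00]
```

```bash
python3 -m handwheel '[{"travel":[0,0,0],"dr":[0,0,0.15]},{"travel":[0,0,0],"dr":[0,0,0.15]},{"travel":[0,0,0],"dr":[0,0,0.15]},{"travel":[0,0,0],"dr":[0,0,0.15]},{"travel":[0,0,0],"dr":[0,0,0.15]},{"travel":[0,0,0],"dr":[0,0,0.15]},{"travel":[0,0,0],"dr":[0,0,0.15]},{"travel":[0,0,0],"dr":[0,0,0.15]},{"travel":[0,0,0],"dr":[0,0,0.15]},{"travel":[0,0,0],"dr":[0,0,0.15]},{"travel":[0,0,0],"dr":[0,0,0.15]},{"travel":[0,0,0],"dr":[0,0,0.15]},{"travel":[0,0,0],"dr":[0,0,0]}]'
python3 -c "
from h import *
goto([.674,.084,.170],.58-1.2)"
```

```text
time_s: 12.18
eef_pos: [0.6737, 0.0857, 0.1703]
eef_rot: [0.001, 0.954, -0.299, -0.001]
wrist_force: [0.4, 1.1, -2.7]
opening: 0.156
t 12.18 pos [0.6737 0.0857 0.1703] F [ 0.4  1.1 -2.7] M [0.06 0.07 0.16] open 0.156 q6 2.13
yaw -0.6073 travel [0.0079 0.0079 0.0019] dr [0.0039 0.0023 0.0243]
```

Run:
```python
from h import *
w=viewer.camera("wrist")[:,:,::-1];t=viewer.camera("top")[:,:,::-1]
cv2.imwrite("pics/w4.png",w)
s=viewer.camera("scene")[:,:,::-1]
cv2.imwrite("pics/ts4.png",np.hstack([cv2.resize(x,(400,400)) for x in(t[60:230,130:330],s[100:300,200:400])]))
goto([.674,.084,.170],.58-1.2)
```

```text
t 12.33 pos [0.6737 0.0856 0.1703] F [-0.   0.7 -1.3] M [0.05 0.04 0.22] open 0.154 q6 2.13
yaw -0.6033 travel [0.0078 0.0078 0.002 ] dr [0.0038 0.0022 0.032 ]
```

View pics/w4.png

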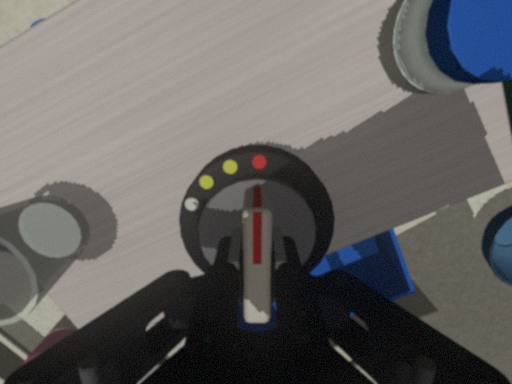

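View pics/ts4.png

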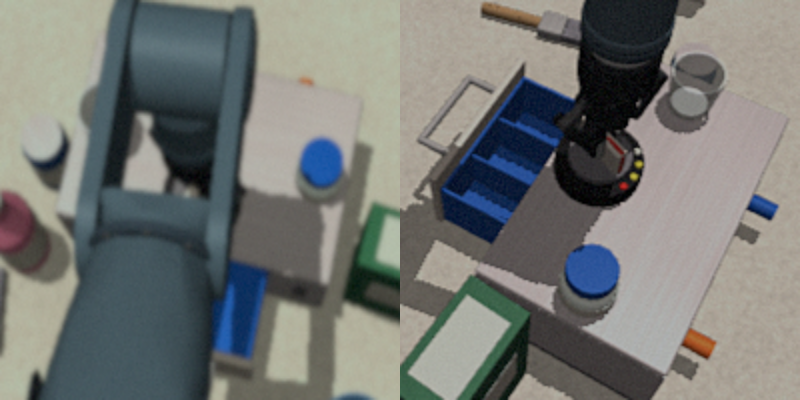

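The pointer line points at the red dot (259,161), the drawer is out, and the bystanders look undisturbed. A small nudge next, then the hold while I watch for creep.

```bash
Z='x'; python3 -m handwheel '[{"travel":[0,0,0],"dr":[0,0,0.04]},{"travel":[0,0,0],"dr":[0,0,0]},{"travel":[0,0,0],"dr":[0,0,0]},{"travel":[0,0,0],"dr":[0,0,0]},{"travel":[0,0,0],"dr":[0,0,0]},{"travel":[0,0,0],"dr":[0,0,0]},{"travel":[0,0,0],"dr":[0,0,0]},{"travel":[0,0,0],"dr":[0,0,0]},{"travel":[0,0,0],"dr":[0,0,0]},{"travel":[0,0,0],"dr":[0,0,0]},{"travel":[0,0,0],"dr":[0,0,0]},{"travel":[0,0,0],"dr":[0,0,0]}]'
python3 -c "
from h import *
goto([.674,.084,.170],.58-1.2)"
```

```text
time_s: 13.33
eef_pos: [0.6737, 0.0857, 0.1703]
eef_rot: [0.001, 0.953, -0.304, -0.001]
wrist_force: [0.1, -0.1, -1.9]
opening: 0.158
t 13.33 pos [0.6737 0.0857 0.1703] F [ 0.1 -0.1 -1.9] M [ 0.06 -0.03  0.25] open 0.158 q6 2.14
yaw -0.6186 travel [0.008  0.0079 0.0019] dr [0.0039 0.0023 0.0026]
```

No creep. I'll hold it for several more seconds.

```bash
python3 -m handwheel '[{"travel":[0,0,0],"dr":[0,0,0]},{"travel":[0,0,0],"dr":[0,0,0]},{"travel":[0,0,0],"dr":[0,0,0]},{"travel":[0,0,0],"dr":[0,0,0]},{"travel":[0,0,0],"dr":[0,0,0]},{"travel":[0,0,0],"dr":[0,0,0]},{"travel":[0,0,0],"dr":[0,0,0]},{"travel":[0,0,0],"dr":[0,0,0]},{"travel":[0,0,0],"dr":[0,0,0]},{"travel":[0,0,0],"dr":[0,0,0]},{"travel":[0,0,0],"dr":[0,0,0]},{"travel":[0,0,0],"dr":[0,0,0]},{"travel":[0,0,0],"dr":[0,0,0]},{"travel":[0,0,0],"dr":[0,0,0]},{"travel":[0,0,0],"dr":[0,0,0]},{"travel":[0,0,0],"dr":[0,0,0]},{"travel":[0,0,0],"dr":[0,0,0]},{"travel":[0,0,0],"dr":[0,0,0]},{"travel":[0,0,0],"dr":[0,0,0]},{"travel":[0,0,0],"dr":[0,0,0]}]'
python3 -m handwheel '[{"travel":[0,0,0],"dr":[0,0,0]},{"travel":[0,0,0],"dr":[0,0,0]},{"travel":[0,0,0],"dr":[0,0,0]},{"travel":[0,0,0],"dr":[0,0,0]},{"travel":[0,0,0],"dr":[0,0,0]},{"travel":[0,0,0],"dr":[0,0,0]},{"travel":[0,0,0],"dr":[0,0,0]},{"travel":[0,0,0],"dr":[0,0,0]},{"travel":[0,0,0],"dr":[0,0,0]},{"travel":[0,0,0],"dr":[0,0,0]},{"travel":[0,0,0],"dr":[0,0,0]},{"travel":[0,0,0],"dr":[0,0,0]},{"travel":[0,0,0],"dr":[0,0,0]},{"travel":[0,0,0],"dr":[0,0,0]},{"travel":[0,0,0],"dr":[0,0,0]},{"travel":[0,0,0],"dr":[0,0,0]},{"travel":[0,0,0],"dr":[0,0,0]},{"travel":[0,0,0],"dr":[0,0,0]},{"travel":[0,0,0],"dr":[0,0,0]},{"travel":[0,0,0],"dr":[0,0,0]}]'
python3 - <<'E'
from h import *
goto([.674,.084,.170],.58-1.2)
c=viewer.get_calibration("wrist");w=viewer.camera("wrist")[:,:,::-1]
cv2.imwrite("pics/w5.png",w)
hsv=cv2.cvtColor(w,cv2.COLOR_BGR2HSV);m=cv2.inRange(hsv,(0,120,80),(10,255,255))
N,_,st,ce=cv2.connectedComponentsWithStats(m)
for j in range(1,N):
    if st[j][4]>30: print(st[j],ce[j].round(1),ray("wrist",ce[j],.154,c).round(4))
s=viewer.camera("scene")[:,:,::-1]
for v in((459,78),(424,135)): print("drawer bar",ray("scene",(200+(v[0]-400)/2,100+v[1]/2),.105).round(4))
print("scene change in drawer area",np.abs(s.astype(int)-cv2.imread("pics/scene0.png")).max())
cv2.imwrite("pics/s5.png",cv2.resize(s[60:340,120:420],(800,747))[:600])
E
```

```text
time_s: 15.0
eef_pos: [0.6737, 0.0856, 0.1703]
eef_rot: [0.001, 0.953, -0.304, -0.001]
wrist_force: [-0.4, -0.7, -1.9]
opening: 0.157
time_s: 16.67
eef_pos: [0.6737, 0.0857, 0.1703]
eef_rot: [0.001, 0.953, -0.304, -0.001]
wrist_force: [1.0, 0.3, -2.0]
opening: 0.155
t 16.67 pos [0.6737 0.0857 0.1703] F [ 1.   0.3 -2. ] M [-0.01 -0.02  0.16] open 0.155 q6 2.14
yaw -0.6186 travel [0.008  0.0078 0.0018] dr [0.0039 0.0024 0.0027]
[251 154  15  16 189] [258.  161.5] [0.7069 0.0584 0.154 ]
[253 213   9  51 382] [256.6 237.7] [0.6662 0.0884 0.154 ]
drawer bar [0.467  0.1699 0.105 ]
drawer bar [0.4616 0.0732 0.105 ]
scene change in drawer area 181
```

View pics/s5.png

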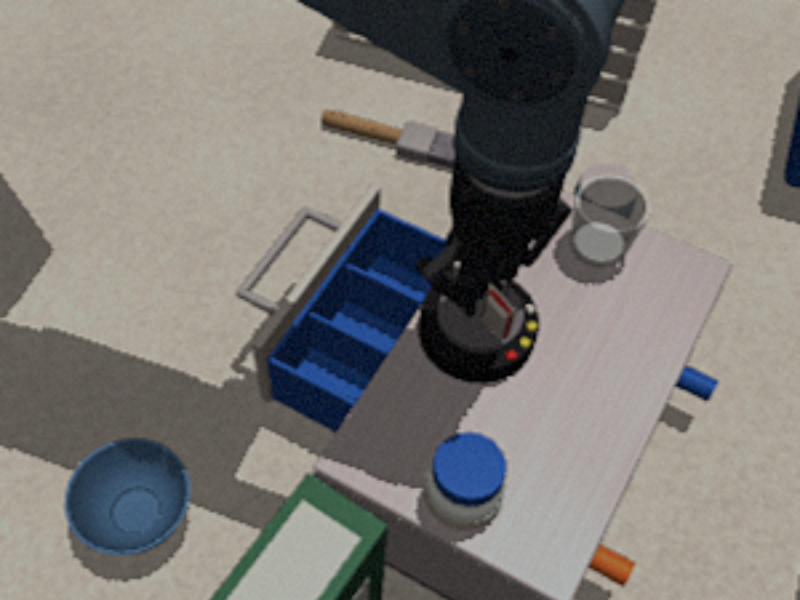

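Everything held steady, but the red dot's bearing (−0.66 to −0.69) suggests the dial may be a few hundredths of a rad short of centre. I'll nudge it about 0.04 rad clockwise and hold another 3 s.

```bash
python3 -m handwheel '[{"travel":[0,0,0],"dr":[0,0,0.05]},{"travel":[0,0,0],"dr":[0,0,0.04]},{"travel":[0,0,0],"dr":[0,0,0]},{"travel":[0,0,0],"dr":[0,0,0]},{"travel":[0,0,0],"dr":[0,0,0]},{"travel":[0,0,0],"dr":[0,0,0]},{"travel":[0,0,0],"dr":[0,0,0]},{"travel":[0,0,0],"dr":[0,0,0]},{"travel":[0,0,0],"dr":[0,0,0]},{"travel":[0,0,0],"dr":[0,0,0]},{"travel":[0,0,0],"dr":[0,0,0]},{"travel":[0,0,0],"dr":[0,0,0]},{"travel":[0,0,0],"dr":[0,0,0]},{"travel":[0,0,0],"dr":[0,0,0]},{"travel":[0,0,0],"dr":[0,0,0]},{"travel":[0,0,0],"dr":[0,0,0]},{"travel":[0,0,0],"dr":[0,0,0]},{"travel":[0,0,0],"dr":[0,0,0]},{"travel":[0,0,0],"dr":[0,0,0]},{"travel":[0,0,0],"dr":[0,0,0]}]'
python3 -c "
from h import *
goto([.674,.084,.170],-.66)"
python3 -m handwheel '[{"travel":[0,0,0],"dr":[0,0,0]},{"travel":[0,0,0],"dr":[0,0,0]},{"travel":[0,0,0],"dr":[0,0,0]},{"travel":[0,0,0],"dr":[0,0,0]},{"travel":[0,0,0],"dr":[0,0,0]},{"travel":[0,0,0],"dr":[0,0,0]},{"travel":[0,0,0],"dr":[0,0,0]},{"travel":[0,0,0],"dr":[0,0,0]},{"travel":[0,0,0],"dr":[0,0,0]},{"travel":[0,0,0],"dr":[0,0,0]},{"travel":[0,0,0],"dr":[0,0,0]},{"travel":[0,0,0],"dr":[0,0,0]},{"travel":[0,0,0],"dr":[0,0,0]},{"travel":[0,0,0],"dr":[0,0,0]},{"travel":[0,0,0],"dr":[0,0,0]},{"travel":[0,0,0],"dr":[0,0,0]},{"travel":[0,0,0],"dr":[0,0,0]},{"travel":[0,0,0],"dr":[0,0,0]},{"travel":[0,0,0],"dr":[0,0,0]},{"travel":[0,0,0],"dr":[0,0,0]}]'
python3 -c "
from h import *
goto([.674,.084,.170],-.66)"
```

```text
time_s: 18.43
eef_pos: [0.6737, 0.0857, 0.1702]
eef_rot: [0.001, 0.945, -0.327, -0.001]
wrist_force: [0.4, 1.0, -1.8]
opening: 0.151
t 18.43 pos [0.6737 0.0857 0.1702] F [ 0.4  1.  -1.8] M [0.05 0.01 0.31] open 0.151 q6 2.19
yaw -0.6658 travel [0.0085 0.0075 0.0016] dr [ 0.0042  0.0021 -0.011 ]
time_s: 20.1
eef_pos: [0.6737, 0.0857, 0.1703]
eef_rot: [0.001, 0.945, -0.327, -0.001]
wrist_force: [0.2, 0.0, -1.3]
opening: 0.151
t 20.1 pos [0.6737 0.0857 0.1703] F [ 0.2  0.  -1.3] M [ 0.03 -0.05  0.32] open 0.151 q6 2.19
yaw -0.6658 travel [0.0084 0.0076 0.0018] dr [ 0.004   0.0021 -0.0111]
```

```bash
python3 -c "
from bench import ctrl
print(ctrl.hand_in())"
```

```text
the job is handed in; nothing more can be done
None
```

I pulled the drawer out to its stop, then gripped the dial and turned it clockwise to the red dot. I held it there for about 8 s and handed in at 20.1 s with the gripper still holding it. `hand_in()` gives no verdict.

- **Drawer:** I pulled until about 23 N gave no further movement. The handle then measured 97–98 mm out in the wrist view taken just after release. A later, rougher reading from the scene camera gave about 100 mm.
- **Dial:** The tool turned 1.24 rad and held steady, with the spring pushing back at about 0.3 N m through the closed grip.
- **Disagreement:** Before the last nudge, the tool's turn said the dial was at 1.20 rad. The red dot's bearing in the wrist picture suggested it was 0.04–0.07 rad short. I turned it a further 0.05 rad, so either reading puts it between about 1.17 and 1.25 rad, inside the 1.08–1.32 band. I took no picture after that nudge.
- **Bystanders:** The cup, jar, bowl, brush and carton looked undisturbed in the last scene picture. The softener and can were out of view there; they stood upright in the last top-view picture.

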